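Take a board out of the sprung holder and show its solder side to the camera

TASK

The circuit board in the sprung board holder is due for a check of its solder joints: without forcing it, ease it against the sprung jaw until its other end comes out of the fixed jaw's groove, tip that end up and draw the board out. Then hold it in the air in front of the inspection camera that looks up on its tilted stand, solder side squarely facing the lens, 10 cm from it, centred on the lens and with the board's long sides running across the camera from cheek to cheek of its stand. Finish while still holding it there, motionless; do not touch the camera, and leave the other things on the bench where they are.

Things in the scene. Friction and masses are not known exactly. Their poses are not given: they have to be found in the camera images.
- circuit_board: green board in the holder (other boards on the bench do not count), 0.12 kg. Plate 55 (its x) x 90 (y) x 2.2 mm; components on its upper side (+z) to 26 mm above the origin, 4 mm or more inside the long edges; solder side looks along -z. Origin: centre of the board at the tips of the solder joints, 2.2 mm below the plate. Can be gripped firmly from above across its bare long edges (55 mm).
- board_holder: holder fixed to the bench: grey foot 66 x 206 x 16 mm, two rods along its y, two black grooved jaws 36 mm wide (x) on the board's short ends; fixed jaw at +y, sprung jaw (coil springs behind it) at -y. Origin: centre of the underside, z up; the board starts centred above it, axes parallel. Beside the board's long edges all is free above the foot. Over 40 N between board and holder is forcing.
- fixed_groove (a point): bottom of the fixed jaw's groove, on its ledge, in the middle of the jaw. In both jaws: the plate rests on a ledge 50 mm above the bench that reaches 8 mm under it; an upper lip reaches 4 mm over its end; the groove is 4.5 mm high, the jaw's top 58.5 mm above the bench. The board must go over 4 mm (say 7) towards the holder's -y before its +y end can be tipped up.
- sprung_groove (a point): bottom of the sprung jaw's groove, on its ledge; moves with the jaw. Its groove lets the board tip up to about 20 degrees, +y end up. When the board is then drawn away the jaw follows it to 3 mm inside its starting place and stops, so the board leaves this groove 7 mm on the +y side of where it started, passing over the fixed jaw.
- sprung_jaw (a joint): travel of the sprung jaw along the holder's -y (m): 0 at the start, with the board clamped; grows as the board pushes the jaw back; stops at 0.013 and -0.003. Spring: 2.8 N at 0 and 0.35 N more for each mm.
- camera_head: inspection camera: finned aluminium body 42 mm square, black lens, ring light 64 mm across with a white face; 100 mm long, fixed at a slant between the two cheeks of its stand. Origin: centre of the lens front, 115 mm above the bench. z: line of sight out of the lens, leaning 35 degrees from vertical, up and roughly towards the robot. y: level, from cheek to cheek, the wide way of the picture.
- camera_stand: grey stand of the camera, fixed: foot 104 (x) x 84 (y) x 14 mm with two upright aluminium cheeks 82 mm high, 59 mm apart over their outsides. Origin: centre of the underside; z up, the camera leans to the stand's -x. At its focus the camera sees 114 mm along y by 79 mm across, sharp within 12 mm nearer or farther.
- focus_point (a point): point on the line of sight 100 mm in front of the lens, with camera_head's axes (z away from the lens). The board's origin belongs here, its z along this z (solder side to the lens), its y along this y or opposite to it.
- blue_screwdriver: bystander: screwdriver with a dark blue handle, 140 mm long, lying on the bench; origin at its centre
- pliers: bystander: long-nose pliers with blue handles, 164 mm long, lying on the bench; origin at their centre
- tweezers: bystander: steel tweezers, 118 mm long, lying on the bench; origin at their centre
- flux_tin: bystander: round beige tin, 50 mm across, 20 mm high; origin at the centre of its underside
- solder_reel: bystander: reel of solder wire with blue flanges, 54 mm across, 36 mm high; origin at the centre of its underside
- black_tape: bystander: roll of black tape lying flat, 62 mm across, 18 mm high; origin at the centre of its underside
- desoldering_pump: bystander: blue desoldering pump with a red plunger, 166 mm long, lying on the bench at the right; origin at its centre

How it is judged (in metres and radians):
On the way:
1. the board is out of the holder, lifted clear of the jaws in the fingers (z of circuit_board in the frame of board_holder above 0.085 m and contact force between circuit_board and the fingers above 1 N and contact force between circuit_board and board_holder below 0.05 N), for 0.2 s.
At the end, for the whole second after the job is handed in: the board is held still in the fingers alone, in the air, its centre within 12 mm of the focus point along each of the camera's axes, solder side towards the lens, square to the line of sight within 8 degrees, and its long sides along the camera's y within 8 degrees (x of circuit_board in the frame of focus_point between -0.012 and 0.012 m and y of circuit_board in the frame of focus_point between -0.012 and 0.012 m and z of circuit_board in the frame of focus_point between -0.012 and 0.012 m and angle between the z axis of circuit_board and the z axis of focus_point, either way round below 0.14 rad and angle between the y axis of circuit_board and the y axis of focus_point, either way round below 0.14 rad and angle between circuit_board's own z axis and vertical below 1 rad and contact force between circuit_board and the fingers above 1 N and contact force between circuit_board and board_holder below 0.05 N and contact force between circuit_board and camera_head below 0.05 N and height (world z) of circuit_board above 0.15 m and linear speed of circuit_board below 0.02 m/s and angular speed of circuit_board below 0.15 rad/s); the arm keeps its last pose, push and grip.
It fails at once if the board is forced: over 40 N between it and the holder (contact force between circuit_board and board_holder above 40 N).
It fails at once if the camera is touched (contact force between camera_head and anything else above 2 N).
It fails at once if another thing on the bench is shifted by over 20 mm (distance of any of blue_screwdriver, pliers, tweezers, flux_tin, solder_reel, black_tape, desoldering_pump from where it was at the start of the episode above 0.02 m).
It also fails if it takes over 42 s, if anything falls off the work surface, if the arm or the gripper's body presses on something with over 40 N, if the wrist force passes 120 N, or if a joint passes its speed limit or range.

ROBOT

A 6-joint arm with a two-finger parallel gripper is mounted at the origin on a cart in front of the work surface, level with it; the furniture and walls round the work are solid. World frame = base frame: x ahead of the robot, y to its left, z up, the work surface at z = 0. Lengths are in mm, angles in rad, forces in N, time in s.
With the tool pointing down it reaches from about 275 to 750 mm from the base axis. Payload 10.2 kg.
Tool frame: the origin (TCP) lies where the fingers leave the gripper's body, on its centre line; the fingertips stand 73 mm ahead of it and the grasp point (between the pads) lies 54 mm ahead of it; z points along the fingers, y is the line along which they close (so a half turn about z gives the same grasp; the last joint's range is limited). The gripper opens to 85 mm and grips with 20 to 120 N. Pads are 22 mm wide; open, the fingers measure 114 mm over their backs; the gripper's body (76 mm by 85 mm) begins 54 mm behind the grasp point. The pads swing forward as they close: fully open they stand 13 mm farther back than shut.
Start: joints at [-1.402, 0.313, 1.498, -0, 1.331, -0.223], TCP at [200.461, -485.229, 303.894] pointing down, gripper open.
Joint ranges: [-2.94, 2.94], [-0.97, 2.17], [0.19, 2.56], [-1.23, 4.37], [0.02, 3.11], [-2.88, 2.88]. Speed limits (rad/s): [2.39, 2.39, 3.01, 3.14, 3.14, 3.14].

INTERFACE

Orientations are given as a unit quaternion [w, x, y, z].
In Python, from rig import ctrl gives the robot as it stands.
- The arm moves only by the shell command python3 -m creep 'ROWS' [OPENING] [FORCE]. ROWS is JSON, a list that holds one entry, the list of rows, each a list of 6 numbers: the shift along the world's x, y, z in units of 25 mm (1.0 is 25 mm), then the turn, a rotation vector about the world's x, y, z in units of 5 degrees (1.0 is 5 degrees). In form: [[[x, y, z, ax, ay, az], ...]]. A call has 1 to 20 rows; each row is the pose to reach, as a shift and turn from the pose commanded when the call began; what a row does not reach only later rows make up. A row lasts 1/12 s, in which the tool goes at most 41.7 mm and 7.16 degrees, less where a joint would pass 70% of its speed; a pose out of reach is approached as far as the arm can. A call with a gripper value outside its range is refused whole. OPENING is the finger opening in mm, from 0 to 85.4, set as the call begins (- or left out, the last holds). The fingers move at their own pace and stop on an object; FORCE is the grip in N (left out, the last holds). Time passes only in rows, so rows that repeat a pose let the fingers close. It gives the time, the measured TCP pose, the force, the opening and the grip force at its end, in the units of the state.
- ctrl.sense(): the state, without advancing time (a new reading comes with each control period).
- ctrl.capture(name): name is "side" or "top" or "wrist"; returns a dict with "image" (420x560x3 uint8, red, green, blue), "fx", "fy", "cx", "cy" (pixels), "R" (3x3) and "t" (3): a world point X has camera coordinates R X + t. Camera axes: x right, y down, z forward; pixel columns grow to the right and rows downward; lengths in mm; the calibration is good to about 2 mm. A picture is of the moment at which its call begins. There is no depth.
- ctrl.finish_job(): hands the job in; it is judged then, once.
The state is a dict: "time_s": time; "joints": joint angles; "dq": joint speeds; "tau": joint torques, N m; "eef_pos": TCP position; "ee_rot": TCP orientation; "force": force on the tool from outside, world axes, zero at the start; "wrist_torque": the same for the moment, N m; "grip_width": opening from 0.0 (shut) to 1.0 (fully open); "grip_force": force on a finger pad.
Only numpy, scipy, OpenCV 4.12 (cv2) and the standard library are available. Lean on these libraries where they do the work, as an engineer would, in place of code of your own. Each camera call takes 0.05 s, during which the arm holds its last target. There are 200 camera calls.

## Working session

There is one attempt and no reset: what is moved stays moved. The work goes in short steps, Python scripts to look and compute and a shell command to move; the robot and the scene stay as the last step left them, time stands still between calls to the robot, and variables do not carry over. Pictures are saved under pics/ and viewed, at most 10 in all, crops included, and the job is handed in when it is done.

```bash
mkdir -p pics; ls; python3 - <<'E'
from rig import ctrl
import cv2,pickle
d={}
for n in("side","top","wrist"):
    c=ctrl.capture(n);d[n]=c;cv2.imwrite(f"pics/{n}0.png",c["image"][:,:,::-1])
    print(n,c["fx"],c["fy"],c["cx"],c["cy"],c["R"],c["t"])
pickle.dump(d,open("cap0.pkl","wb"))
print(ctrl.sense())
E
```

```text
pics
side 386.3974572439019 386.3974572439019 282.8077623763541 208.53831817861388 [[-0.99671633 -0.08075873  0.00588085]
 [-0.03981661  0.42558019 -0.90404432]
 [ 0.07050669 -0.90130989 -0.42739827]] [543.10885045 223.60111926 934.10157606]
top 394.00716115905095 394.00716115905095 278.36008857274874 208.62706014876466 [[ 0.01139007 -0.99964488 -0.02409115]
 [-0.98946772 -0.00779064 -0.14454392]
 [ 0.1443049   0.02548378 -0.98920507]] [-121.78425244  547.28212804 1082.24922688]
wrist 318.545603737555 318.545603737555 278.2552301321378 209.04363172297698 [[ 3.80454731e-01 -9.24799180e-01 -8.20648474e-04]
 [-8.91365097e-01 -3.66936385e-01  2.66131460e-01]
 [-2.46419282e-01 -1.00519476e-01 -9.63936395e-01]] [-525.17198041  -33.40732558  378.16801567]
{'time_s': 0.15, 'joints': array([-1.40243330e+00,  3.13296297e-01,  1.49824274e+00,  1.40899214e-05,
        1.33101306e+00, -2.23392420e-01]), 'dq': array([-0.00078368, -0.00233183, -0.00132376,  0.00040384, -0.0001197 ,
       -0.00018772]), 'tau': array([ 1.24235619e-03, -4.12367785e+01, -2.59796530e+01, -1.95655311e-04,
        3.20943880e-03,  2.55170988e-05]), 'eef_pos': array([ 200.42474644, -485.10428683,  303.48685907]), 'ee_rot': array([-4.79350531e-04,  9.80877431e-01,  1.94625883e-01,  2.00377014e-05]), 'force': array([0.67709063, 0.91482767, 0.14320898]), 'wrist_torque': array([ 0.054395  ,  0.00300063, -0.01952565]), 'grip_force': 0.0, 'grip_width': 1.0025617046702906}
```

View pics/top0.png

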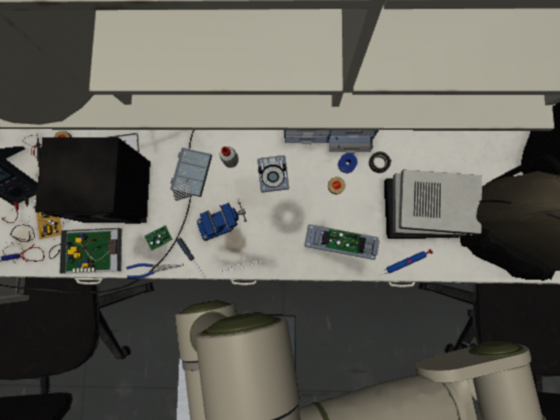

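View pics/side0.png

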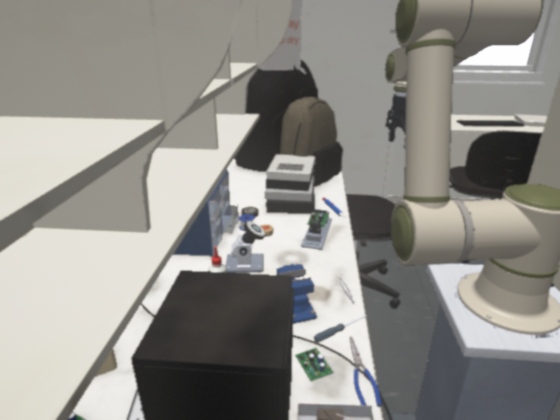

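Top view: the holder with its board is at about (342,241), the inspection camera at about (272,175). The side view shows the camera stand at about (245,260) and the holder at about (318,228). Next I'll enlarge the top view.

```bash
cat > h.py <<'E'
import numpy as np
def ray(c,u,v):
    d=c["R"].T@np.array([(u-c["cx"])/c["fx"],(v-c["cy"])/c["fy"],1]); return -c["R"].T@c["t"],d
def plane(c,u,v,z):
    o,d=ray(c,u,v); return o+d*(z-o[2])/d[2]
def proj(c,X):
    p=c["R"]@np.asarray(X,float)+c["t"]; return c["fx"]*p[0]/p[2]+c["cx"],c["fy"]*p[1]/p[2]+c["cy"]
def tri(ca,pa,cb,pb):
    A=[];b=[]
    for c,p in((ca,pa),(cb,pb)):
        o,d=ray(c,*p);d/=np.linalg.norm(d);P=np.eye(3)-np.outer(d,d);A.append(P);b.append(P@o)
    return np.linalg.lstsq(np.vstack(A),np.hstack(b),rcond=None)[0]
E
python3 - <<'E'
import pickle,cv2,numpy as np
from h import *
d=pickle.load(open("cap0.pkl","rb"));c=d["top"]
im=c["image"][140:270,235:395,::-1]
cv2.imwrite("pics/topcrop.png",cv2.resize(im,None,fx=4.6,fy=4.6,interpolation=cv2.INTER_CUBIC))
print(plane(c,342,241,50),plane(c,272,175,100),-c["R"].T@c["t"],-d["side"]["R"].T@d["side"]["t"])
E
```

```text
[ 457.49921641 -294.15073599   50.        ] [631.74550435 -99.72965675 100.        ] [ 386.73125959 -145.05712564 1146.73880376] [484.3680844  790.61556409 598.18477664]
```

View pics/topcrop.png

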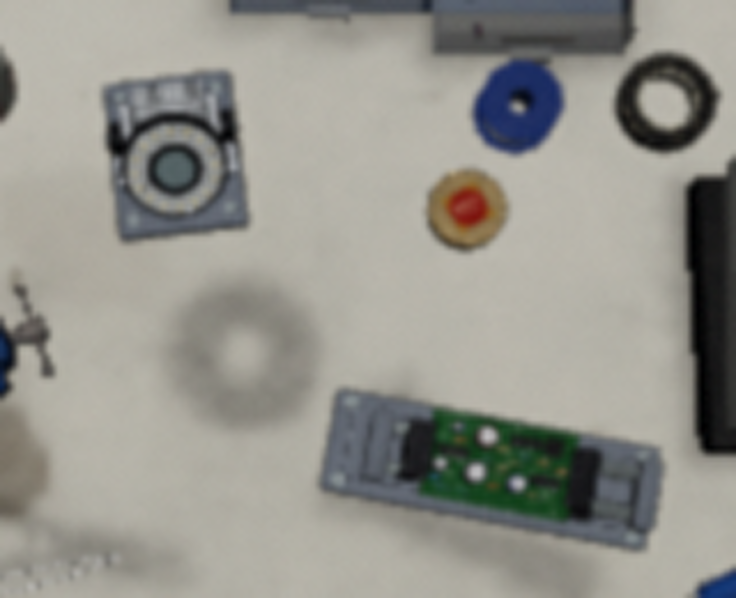

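View pics/wrist0.png

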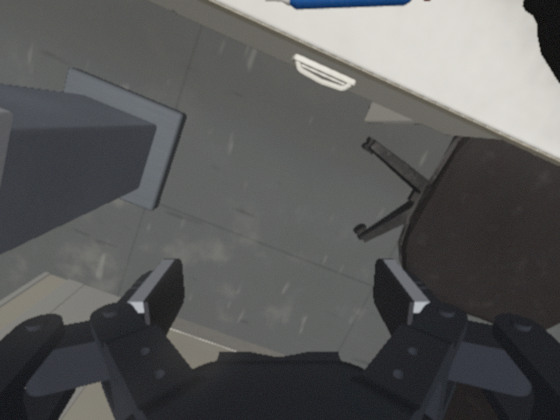

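The crop shows the holder foot corners at (340,390), (660,447), (643,548), (322,490) and the camera stand foot corners at about (105,82), (232,70), (247,228), (123,240). The ring light centre is at (176,170). The wrist view sees only the floor and the bench edge.

```bash
python3 - <<'E'
import pickle
from h import *
from scipy.spatial.transform import Rotation as R
d=pickle.load(open("cap0.pkl","rb"));c=d["top"]
f=lambda u,v,z:plane(c,235+u/4.6,140+v/4.6,z)
H=np.array([f(*p,16) for p in((340,390),(660,447),(643,548),(322,490))])
print(H.round(0),H.mean(0));a=(H[0]+H[3]-H[1]-H[2])/2;print("holder long",np.linalg.norm(a),np.degrees(np.arctan2(-a[0],a[1])))
S=np.array([f(*p,14) for p in((105,82),(232,70),(247,228),(123,240))])
print(S.round(0),S.mean(0));a=(S[0]+S[1]-S[2]-S[3])/2;print("stand x",np.linalg.norm(a),np.degrees(np.arctan2(a[1],a[0])))
print("lens",f(176,170,115))
for j,e in((430,410),(600,450)),:pass
print("board mid",f(506,461,54), "jaw inner edges",f(432,447,58),f(572,481,58))
s=R.from_quat([0.980877,0.194626,0,0]).as_matrix();print(s)
E
```

```text
[[ 505. -204.   16.]
 [ 472. -403.   16.]
 [ 409. -391.   16.]
 [ 443. -193.   16.]] [ 457.30971248 -297.74213656   16.        ]
holder long 200.61107690754645 -9.66003204532262
[[ 704.  -53.   14.]
 [ 712. -135.   14.]
 [ 609. -145.   14.]
 [ 600.  -67.   14.]] [ 656.16964788 -100.0945376    14.        ]
stand x 104.20559948172901 6.5800976043697705
lens [ 622.88922525 -103.83365272  115.        ]
board mid [ 459.4799159  -301.88240524   54.        ] jaw inner edges [ 467.15883372 -257.25650155   58.        ] [ 447.68306484 -340.3614423    58.        ]
[[ 0.92424136  0.38180873  0.        ]
 [ 0.38180873 -0.92424136  0.        ]
 [ 0.          0.         -1.        ]]
```

```bash
python3 -m creep '[[[2.4,1.8,0,0,0,2.9],[4.8,3.7,0,0,0,5.8],[7.2,5.5,0,0,0,8.7],[9.6,7.4,0,0,0,11.6],[9.6,7.4,0,0,0,11.6],[9.6,7.4,0,0,0,11.6],[9.6,7.4,0,0,0,11.6],[9.6,7.4,0,0,0,11.6],[9.6,7.4,0,0,0,11.6],[9.6,7.4,0,0,0,11.6],[9.6,7.4,0,0,0,11.6],[9.6,7.4,0,0,0,11.6],[9.6,7.4,0,0,0,11.6]]]' 85; python3 - <<'E'
from rig import ctrl
import cv2,pickle
s=ctrl.sense();c=ctrl.capture("wrist");pickle.dump((c,s),open("w1.pkl","wb"))
cv2.imwrite("pics/w1.png",c["image"][:,:,::-1]);print(s["joints"],-c["R"].T@c["t"],c["R"])
E
```

```text
time_s: 1.23
eef_pos: [439.7, -301.0, 303.9]
ee_rot: [-0.0, 0.765, 0.645, -0.0]
force: [0.3, 0.9, -1.3]
grip_width: 0.995
grip_force: 0.0
[-8.20306582e-01  3.30320665e-01  1.47380929e+00 -6.48610226e-05
  1.33749550e+00 -6.50473873e-01] [ 451.31576868 -234.88116462  373.48462027] [[ 0.98536248 -0.17046757  0.00126056]
 [-0.16459716 -0.94945288  0.26729571]
 [-0.04436841 -0.26359065 -0.96361373]]
```

View pics/w1.png

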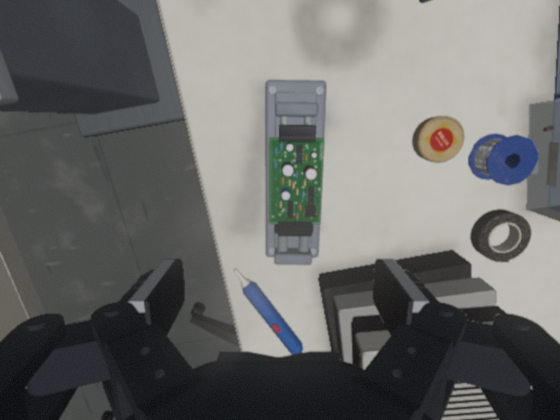

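The wrist view shows the board at about (296,180). What look like the rods and springs are behind the lower jaw (293,245), and a solid block is behind the upper jaw (297,105). I'll zoom in to confirm and measure.

```bash
python3 - <<'E'
import pickle,cv2,numpy as np
from h import *
c,s=pickle.load(open("w1.pkl","rb"));im=c["image"]
cv2.imwrite("pics/w1c.png",cv2.resize(im[72:272,246:346,::-1],None,fx=3,fy=3,interpolation=cv2.INTER_CUBIC))
hsv=cv2.cvtColor(im,cv2.COLOR_RGB2HSV);m=cv2.inRange(hsv,(45,90,30),(80,255,255));m[:130]=0;m[228:]=0;m[:,:262]=0;m[:,330:]=0
m=cv2.morphologyEx(m,cv2.MORPH_CLOSE,np.ones((9,9)))
r=cv2.minAreaRect(cv2.findNonZero(m));b=cv2.boxPoints(r);B=np.array([plane(c,*p,52.2) for p in b]);print(r,B,B.mean(0))
for i in range(2):print(np.linalg.norm(B[i]-B[i+1]),np.degrees(np.arctan2(*(B[i]-B[i+1])[1::-1])))
F=np.array([plane(c,*p,16) for p in((266,82),(325,81),(320,255),(266,255))]);print(F,F.mean(0))
E
```

```text
((296.0, 179.5), (81.0, 52.0), 90.0) [[ 440.72218636 -250.71938181   52.2       ]
 [ 491.27636839 -259.46880529   52.2       ]
 [ 480.03089312 -342.50614878   52.2       ]
 [ 425.87908961 -333.11576206   52.2       ]] [ 459.47713437 -296.45252448   52.2       ]
51.30572805852965 170.18107217276855
83.79535266537042 82.28754180913245
[[ 445.76029567 -194.25420518   16.        ]
 [ 506.86103666 -203.82221983   16.        ]
 [ 474.89915984 -398.34214186   16.        ]
 [ 410.34508449 -387.13748036   16.        ]] [ 459.46639416 -295.8890118    16.        ]
```

View pics/w1c.png

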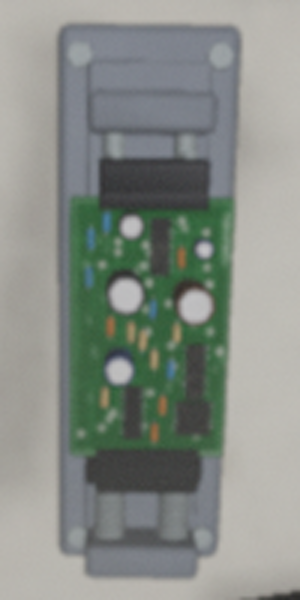

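Confirmed: the thick coil springs are behind the lower (world −y) jaw at crop (107–175,515), and the fixed jaw is at +y. The board is centred at about (459.5,−296.5) and the tool yaw already matches. Now I'll descend part way and re-measure.

```bash
python3 -m creep '[[[0.8,0.2,-1.5,0,0,0],[0.8,0.2,-3,0,0,0],[0.8,0.2,-4,0,0,0],[0.8,0.2,-4.5,0,0,0],[0.8,0.2,-4.5,0,0,0],[0.8,0.2,-4.5,0,0,0]]]'; python3 - <<'E'
from rig import ctrl
import cv2,pickle
from h import *
s=ctrl.sense();c=ctrl.capture("wrist");pickle.dump((c,s),open("w2.pkl","wb"));im=c["image"]
cv2.imwrite("pics/w2.png",im[:,:,::-1])
p=np.array([proj(c,(459.5+dx,-296.5+dy,52)) for dx,dy in((0,0),(-7.6,-44.3),(7.6,44.3))]);print(p)
hsv=cv2.cvtColor(im,cv2.COLOR_RGB2HSV);m=cv2.inRange(hsv,(45,90,30),(80,255,255))
m=cv2.morphologyEx(m,cv2.MORPH_CLOSE,np.ones((9,9)))
n,l,st,_=cv2.connectedComponentsWithStats(m);print(st[st[:,4]>2000])
E
```

```text
time_s: 1.78
eef_pos: [460.3, -295.6, 191.6]
ee_rot: [-0.0, 0.764, 0.645, -0.0]
force: [-0.8, -1.0, 1.1]
grip_width: 1.0
grip_force: 0.0
[[276.81266374 223.19882992]
 [276.85364462 281.99067571]
 [276.76694747 157.61352942]]
[[     0      0    560    420 229843]
 [   238    161     78    121   5357]]
```

View pics/w2.png

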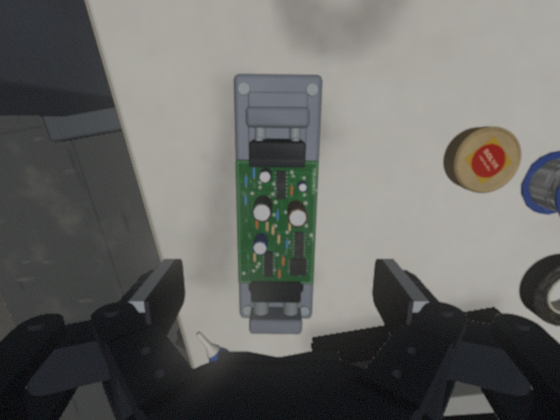

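The board is centred on the tool, spanning (238–316, 161–282), and parallel to the fingers. Descend and grip.

```bash
python3 -m creep '[[[0,0,-1.2,0,0,0],[0,0,-2.4,0,0,0],[0,0,-3.2,0,0,0],[0,0,-3.58,0,0,0],[0,0,-3.58,0,0,0],[0,0,-3.58,0,0,0]]]' && python3 -m creep '[[[0,0,0,0,0,0],[0,0,0,0,0,0],[0,0,0,0,0,0],[0,0,0,0,0,0],[0,0,0,0,0,0],[0,0,0,0,0,0],[0,0,0,0,0,0],[0,0,0,0,0,0],[0,0,0,0,0,0],[0,0,0,0,0,0],[0,0,0,0,0,0],[0,0,0,0,0,0]]]' 45 45
```

```text
time_s: 2.33
eef_pos: [461.0, -295.9, 103.3]
ee_rot: [0.001, 0.764, 0.646, 0.0]
force: [0.2, -0.9, 0.5]
grip_width: 0.994
grip_force: 0.0
time_s: 3.33
eef_pos: [460.7, -295.6, 103.5]
ee_rot: [0.001, 0.764, 0.646, -0.0]
force: [-3.3, 0.5, 8.7]
grip_width: 0.622
grip_force: 45.4
```

```bash
python3 -m creep '[[[0,0,0.02,0,0,0],[-0.01,-0.05,0.03,0,0,0],[-0.02,-0.1,0.03,0,0,0],[-0.025,-0.15,0.03,0,0,0],[-0.03,-0.2,0.03,0,0,0],[-0.04,-0.25,0.03,0,0,0],[-0.05,-0.29,0.03,0,0,0],[-0.05,-0.29,0.03,0,0,0],[-0.05,-0.29,0.03,0,0,0]]]'
```

```text
time_s: 4.08
eef_pos: [459.5, -302.0, 103.5]
ee_rot: [-0.0, 0.764, 0.646, 0.0]
force: [-0.3, 6.2, 7.6]
grip_width: 0.622
grip_force: 47.1
```

```bash
python3 -m creep '[[[0,0,0.02,0,0,0],[-0.008,-0.05,0.06,0.25,-0.04,0],[-0.016,-0.095,0.1,0.49,-0.08,0],[-0.024,-0.14,0.135,0.74,-0.126,0],[-0.032,-0.19,0.17,0.986,-0.168,0],[-0.032,-0.19,0.17,0.986,-0.168,0],[-0.032,-0.19,0.17,0.986,-0.168,0]]]'
```

```text
time_s: 4.67
eef_pos: [458.6, -306.9, 107.0]
ee_rot: [-0.028, 0.763, 0.645, 0.034]
force: [1.3, 5.3, 0.2]
grip_width: 0.618
grip_force: 47.0
```

```bash
python3 -m creep '[[[-0.009,-0.05,0.034,0.25,-0.04,0],[-0.018,-0.1,0.067,0.49,-0.08,0],[-0.026,-0.15,0.1,0.74,-0.126,0],[-0.035,-0.203,0.131,0.986,-0.168,0],[-0.044,-0.255,0.16,1.23,-0.21,0],[-0.053,-0.31,0.19,1.48,-0.25,0],[-0.062,-0.362,0.218,1.73,-0.29,0],[-0.071,-0.416,0.244,1.97,-0.336,0],[-0.071,-0.416,0.244,1.97,-0.336,0],[-0.071,-0.416,0.244,1.97,-0.336,0]]]'; python3 - <<'E'
from rig import ctrl
import cv2
c=ctrl.capture("wrist");cv2.imwrite("pics/w3.png",c["image"][:,:,::-1])
E
```

```text
time_s: 5.5
eef_pos: [456.8, -317.3, 113.1]
ee_rot: [-0.084, 0.757, 0.64, 0.1]
force: [2.4, 5.1, 1.4]
grip_width: 0.625
grip_force: 47.0
```

View pics/w3.png

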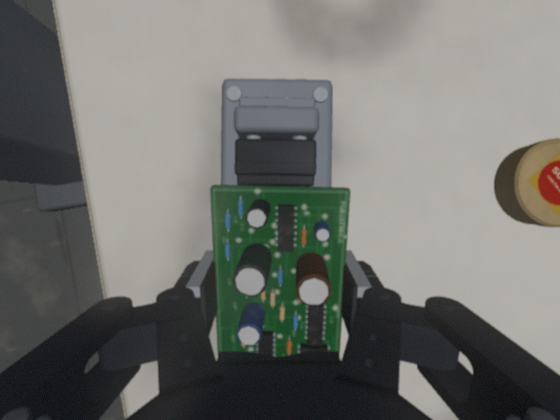

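The board's +y end (row 187) is free and raised in front of the fixed jaw (row 155). Draw it out along its own slope, then lift.

```bash
python3 -m creep '[[[0.018,0.1,0.028,0,0,0],[0.036,0.21,0.057,0,0,0],[0.054,0.32,0.086,0,0,0],[0.072,0.42,0.114,0,0,0],[0.09,0.53,0.142,0,0,0],[0.107,0.63,0.17,0,0,0],[0.125,0.74,0.2,0,0,0],[0.143,0.84,0.228,0,0,0],[0.161,0.95,0.26,0,0,0],[0.161,0.95,0.26,0,0,0]]]'; python3 -m creep '[[[0,0,0.2,0,0,0],[0,0,0.8,0,0,0],[0,0,1.6,0,0,0],[0,0,2.4,0,0,0],[0,0,3.2,0,0,0],[0,0,3.6,0,0,0],[0,0,3.6,0,0,0],[0,0,3.6,0,0,0],[0,0,3.6,0,0,0]]]';python3 - <<'E'
from rig import ctrl
import cv2,pickle
from h import *
s=ctrl.sense();c=ctrl.capture("wrist");im=c["image"];pickle.dump((c,s),open("w4.pkl","wb"))
cv2.imwrite("pics/w4.png",np.vstack([im[:,:,::-1]]))
c=ctrl.capture("side");cv2.imwrite("pics/s4.png",cv2.resize(c["image"][150:300,200:400,::-1],None,fx=3,fy=3));pickle.dump(c,open("s4.pkl","wb"))
E
```

```text
time_s: 6.38
eef_pos: [460.8, -293.5, 119.7]
ee_rot: [-0.084, 0.757, 0.64, 0.1]
force: [-0.7, -0.0, -1.1]
grip_width: 0.619
grip_force: 47.8
time_s: 7.13
eef_pos: [460.4, -293.6, 208.3]
ee_rot: [-0.085, 0.757, 0.64, 0.1]
force: [-1.1, -0.1, -0.6]
grip_width: 0.62
grip_force: 47.8
```

View pics/w4.png

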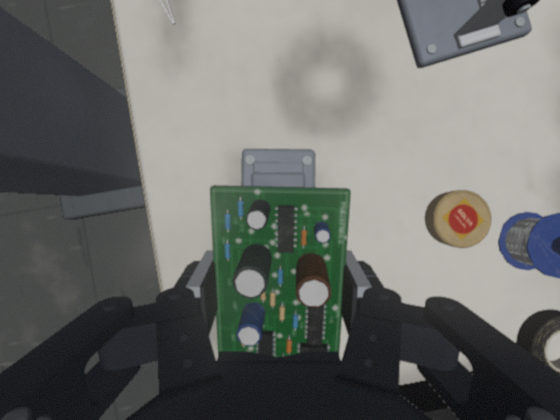

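The board is out and held, its +y edge at row 187 (columns 212–349) as before, so it has not slipped. The stand foot is at the upper right. Now I'll measure the board in the tool frame and work out the target pose.

```bash
cat > tgt.py <<'E'
from h import *
from scipy.spatial.transform import Rotation as R
def toolR(s):
    w,x,y,z=s["ee_rot"];return R.from_quat([x,y,z,w]).as_matrix()
def goal(lens,yaw,off):   # off: board origin in tool frame (x,z); tool x = board y, tool z=-board z
    a=np.radians(yaw);b=np.radians(35)
    hx=np.array([np.cos(a),np.sin(a),0]);cy=np.array([-hx[1],hx[0],0])
    cz=-np.sin(b)*hx+np.cos(b)*np.array([0,0,1])
    T=np.column_stack([cy,np.cross(-cz,cy),-cz])
    f=np.asarray(lens)+100*cz
    return f-T@np.array([off[0],0,off[1]]),T,f
def shift(s,p,T):
    d=(p-s["eef_pos"])/25;r=np.degrees((R.from_matrix(T)*R.from_matrix(toolR(s)).inv()).as_rotvec())/5
    return d.round(2),r.round(2)
E
python3 - <<'E'
import pickle,cv2
from tgt import *
c,s=pickle.load(open("w4.pkl","rb"));T=toolR(s)
im=c["image"];hsv=cv2.cvtColor(im,cv2.COLOR_RGB2HSV);m=cv2.inRange(hsv,(45,90,30),(80,255,255))
for r in (192,200,340):
    q=np.nonzero(m[r,190:370])[0];print(r,q.min()+190,q.max()+190)
q=[np.nonzero(m[150:240,u])[0].min()+150 for u in(222,236,265,300,320,340)];print("top",q)
L,Rr=(212,187.5),(349,188.5)
k=55/np.linalg.norm(ray(c,*L)[1]-ray(c,*Rr)[1])
for p in(L,Rr):
    o,d=ray(c,*p);print("tool",T.T@(o+k*d-s["eef_pos"]))
print(T)
S=[plane(c,*p,14) for p in((418,65),(530,33),(400,0))];print(S)
p,G,f=goal((622.9,-103.8,115),6.6,(0,55));print(p,f,shift(s,p,G))
E
```

```text
Traceback (most recent call last):
ValueError: zero-size array to reduction operation minimum which has no identity
```

```bash
python3 - <<'E'
import pickle,cv2
from tgt import *
c,s=pickle.load(open("w4.pkl","rb"));T=toolR(s)
im=c["image"];hsv=cv2.cvtColor(im,cv2.COLOR_RGB2HSV);m=cv2.inRange(hsv,(40,60,20),(90,255,255))
for r in (195,205,230):
    q=np.nonzero(m[r,190:370])[0];print(r,q[[0,-1]]+190 if len(q) else 0)
L,Rr=(212,187.5),(349,188.5)
k=55/np.linalg.norm(ray(c,*L)[1]-ray(c,*Rr)[1])
for p in(L,Rr):
    o,d=ray(c,*p);print("tool",T.T@(o+k*d-s["eef_pos"]))
print(T)
S=[plane(c,*p,14) for p in((418,65),(530,33),(400,0))];print(S,np.degrees(np.arctan2(*(S[1]-S[0])[1::-1])))
p,G,f=goal((622.9,-103.8,115),6.6,(0,55));print(p,f,shift(s,p,G))
E
```

```text
195 [211 349]
205 [216 348]
230 [213 346]
tool [ 41.2524337  -26.18143934  55.8419444 ]
tool [40.80426447 28.81636721 55.64089863]
[[ 0.16062721  0.98611428  0.04216063]
 [ 0.95218745 -0.16606482  0.25644014]
 [ 0.25988068 -0.00104644 -0.96564017]]
[array([ 609.51870364, -146.25974408,   14.        ]), array([ 710.45893421, -135.17465212,   14.        ]), array([603.32070896, -87.92305105,  14.        ])] 6.267016276633975
[ 534.58484232 -114.01841238  241.96856686] [ 565.92247891 -110.39252412  196.91520443] (array([2.97, 7.18, 1.35]), array([-3.1, -6.9,  2.2]))
```

```bash
python3 - <<'E'
import pickle
from tgt import *
from rig import ctrl
s=ctrl.sense()
p,G,f=goal((623,-103.7,115),6.45,(-3,56));cz=-G[:,2]
print(f,p,shift(s,p,G),"wp",shift(s,p+60*cz,G))
E
```

```text
[ 566.005415   -110.1433349   196.91520443] [ 533.75143906 -110.77059164  242.78771891] (array([2.93, 7.32, 1.38]), array([-3.11, -6.9 ,  2.17])) wp (array([1.57, 7.16, 3.35]), array([-3.11, -6.9 ,  2.17]))
```

```bash
python3 -m creep '[[[0,0,0.8,0,0,0],[0.1,0.5,1.7,-0.3,-0.7,0.2],[0.3,1.3,2.5,-0.6,-1.4,0.4],[0.5,2.2,3.35,-0.9,-2.1,0.7],[0.7,3.2,3.35,-1.3,-2.9,0.9],[0.9,4.2,3.35,-1.7,-3.8,1.2],[1.1,5.2,3.35,-2.1,-4.7,1.5],[1.3,6.1,3.35,-2.5,-5.6,1.8],[1.5,6.8,3.35,-2.9,-6.4,2],[1.57,7.16,3.35,-3.11,-6.9,2.17],[1.57,7.16,3.35,-3.11,-6.9,2.17],[1.57,7.16,3.35,-3.11,-6.9,2.17],[1.57,7.16,3.35,-3.11,-6.9,2.17],[1.57,7.16,3.35,-3.11,-6.9,2.17]]]'; python3 - <<'E'
from tgt import *
from rig import ctrl
import cv2,pickle
s=ctrl.sense()
p,G,f=goal((623,-103.7,115),6.45,(-3,56))
print(s["joints"],shift(s,p,G))
w=ctrl.capture("wrist");a=ctrl.capture("side");t=ctrl.capture("top");pickle.dump((w,a,t,s),open("v5.pkl","wb"))
z=lambda c,u,v,n:cv2.resize(c["image"][v:v+100,u:u+133,::-1],(n*133,n*100),interpolation=cv2.INTER_CUBIC)
us,vs=map(int,proj(a,(590,-110,200)));ut,vt=map(int,proj(t,(590,-110,200)))
print(us,vs,ut,vt)
cv2.imwrite("pics/v5.png",np.hstack([z(a,us-66,vs-50,3),z(t,ut-66,vt-50,3)])[:, :800])
E
```

```text
time_s: 8.4
eef_pos: [500.1, -115.8, 293.1]
ee_rot: [0.201, 0.636, 0.711, 0.224]
force: [-0.2, 0.2, -2.1]
grip_width: 0.618
grip_force: 47.8
[-0.59470309  0.11500272  1.86680636  0.57357599  0.75536939 -1.04947958] (array([ 1.35,  0.2 , -2.01]), array([0.01, 0.01, 0.01]))
269 197 274 182
```

View pics/v5.png

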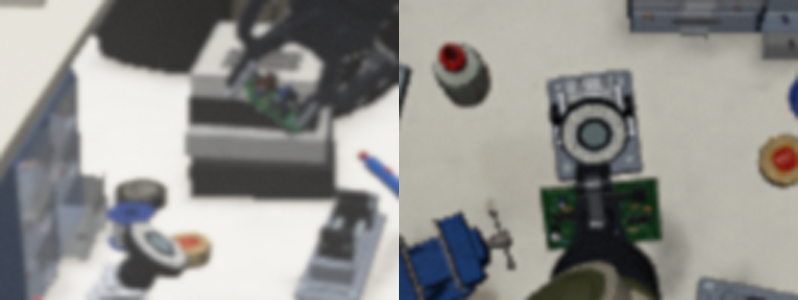

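The side crop shows the board tilted above the camera, its near short edge running from (243,85) to (298,130), and the lens at (157,240). The top crop has the lens at (594,133) and the board corners at (541,188), (658,178), (547,248), (662,238). I'll compare these with predictions.

```bash
python3 - <<'E'
from tgt import *
import pickle
w,a,t,s=pickle.load(open("v5.pkl","rb"));T=toolR(s);p=s["eef_pos"]
A=lambda u,v:(269-66+u/3,197-50+v/3)
B=lambda u,v:(274-66+(u-399)/3,182-50+v/3)
print("lens",tri(a,A(157,240),t,B(594,133)),plane(t,*B(594,133),115))
for nm,f,c in(("side",A,a),("top",B,t)):
    for x in(42,-48):
        for y in(-27.5,27.5):
            q=proj(c,p+T@[x,y,53]);o=f(0,0);off=399 if nm=="top" else 0
            print(nm,x,y,[round((q[0]-o[0])*3)+0,round((q[1]-o[1])*3)])
E
```

```text
lens [ 625.5009706  -103.13358414  116.93565816] [ 624.59301849 -103.11140247  115.        ]
side 42 -27.5 [300, 136]
side 42 27.5 [244, 100]
side -48 -27.5 [292, 96]
side -48 27.5 [241, 62]
top 42 -27.5 [548, 251]
top 42 27.5 [539, 187]
top -48 -27.5 [663, 239]
top -48 27.5 [657, 174]
```

```bash
python3 -m creep '[[[0.2,0.03,-0.3,0,0,0],[0.5,0.07,-0.7,0,0,0],[0.8,0.11,-1.15,0,0,0],[1.1,0.16,-1.6,0,0,0],[1.3,0.19,-1.88,0,0,0],[1.38,0.2,-2,0,0,0],[1.38,0.2,-2,0,0,0],[1.38,0.2,-2,0,0,0],[1.38,0.2,-2,0,0,0],[1.38,0.2,-2,0,0,0],[1.38,0.2,-2,0,0,0]]]'; python3 - <<'E'
from tgt import *
from rig import ctrl
import cv2,pickle
s=ctrl.sense();T=toolR(s);p=s["eef_pos"]
g,G,f=goal((623.7,-103.5,115),6.45,(-3,56));print(shift(s,g,G),s["dq"].round(4))
for n in("side","top"):
    c=ctrl.capture(n);im=c["image"];hsv=cv2.cvtColor(im,cv2.COLOR_RGB2HSV);m=cv2.inRange(hsv,(40,70,20),(90,255,255))
    P=np.array([proj(c,p+T@[x,y,53]) for x,y in((42,-27.5),(42,27.5),(-48,27.5),(-48,-27.5))]);print(n,P.round(1).tolist())
    x0,y0=P.min(0).astype(int)-12;x1,y1=P.max(0).astype(int)+12
    k=np.zeros_like(m);k[y0:y1,x0:x1]=m[y0:y1,x0:x1];k=cv2.morphologyEx(k,cv2.MORPH_CLOSE,np.ones((3,3)))
    h=cv2.convexHull(cv2.findNonZero(k));print(cv2.approxPolyDP(h,2,True)[:,0].tolist())
    if n=="side":
        for r in k[y0:y1,x0:x1]:print("".join(".#"[v>0] for v in r))
E
```

```text
time_s: 9.47
eef_pos: [534.4, -110.0, 243.7]
ee_rot: [0.202, 0.635, 0.711, 0.224]
force: [-0.2, -0.2, -1.5]
grip_width: 0.624
grip_force: 47.8
(array([ 0.  , -0.02, -0.04]), array([0.02, 0.03, 0.  ])) [ 0.      0.0026  0.0014 -0.0003 -0.0008 -0.002 ]
side [[288.4, 211.3], [270.1, 199.7], [270.0, 185.8], [286.9, 196.6]]Traceback (most recent call last):
  File "<stdin>", line 11, in <module>
cv2.error: OpenCV(4.12.0) /io/opencv/modules/imgproc/src/convhull.cpp:143: error: (-215:Assertion failed) total >= 0 && (depth == CV_32F || depth == CV_32S) in function 'convexHull'
```

```bash
python3 - <<'E'
from tgt import *
from rig import ctrl
import cv2
s=ctrl.sense();T=toolR(s);p=s["eef_pos"]
for n in("side","top"):
    c=ctrl.capture(n);im=c["image"].astype(int);m=(im[:,:,1]-np.maximum(im[:,:,0],im[:,:,2])>12).astype(np.uint8)
    P=np.array([proj(c,p+T@[x,y,53]) for x,y in((42,-27.5),(42,27.5),(-48,27.5),(-48,-27.5))]);print(n,P.round(1).tolist())
    x0,y0=P.min(0).astype(int)-10;x1,y1=P.max(0).astype(int)+10;print(x0,y0)
    for r in m[y0:y1,x0:x1]:print("".join(".#"[v>0] for v in r))
E
```

```text
side [[288.4, 211.3], [270.1, 199.7], [270.0, 185.8], [286.9, 196.7]]
260 175Traceback (most recent call last):
  File "<stdin>", line 9, in <module>
  File "<stdin>", line 9, in <genexpr>
TypeError: string indices must be integers, not 'numpy.bool'
```

```bash
python3 - <<'E'
from tgt import *
from rig import ctrl
import cv2
s=ctrl.sense();T=toolR(s);p=s["eef_pos"]
for n in("side","top"):
    c=ctrl.capture(n);im=c["image"].astype(int);m=(im[:,:,1]-np.maximum(im[:,:,0],im[:,:,2])>12)
    P=np.array([proj(c,p+T@[x,y,53]) for x,y in((42,-27.5),(42,27.5),(-48,27.5),(-48,-27.5))]);print(n,P.round(1).tolist())
    x0,y0=P.min(0).astype(int)-10;x1,y1=P.max(0).astype(int)+10;print(x0,y0)
    for r in m[y0:y1,x0:x1]:print("".join(".#"[int(v)] for v in r))
E
```

```text
side [[288.4, 211.3], [270.1, 199.8], [270.0, 185.8], [286.9, 196.7]]
259 175
.......................................
.......................................
.......................................
.......................................
.......................................
.......................................
.......................................
.......................................
.......................................
.......................................
.......................................
.......................................
.......................................
.......................................
.......................................
.......................................
.......................................
.......................................
.............##........................
............###........................
............###........................
............##......##.................
............##.....##..................
............###....#...................
............#####......................
..............####....
[... 2834 characters left out ...]
........................................
..............####.........................................
...........................................................
...........................................................
...........................................................
...........................................................
...........................................................
...........................................................
...........................................................
...........................................................
...........................................................
...........................................................
```

```bash
python3 - <<'E'
from rig import ctrl
print(ctrl.finish_job(), ctrl.sense()["time_s"])
E
```

```text
the job is handed in; nothing more can be done
the job is handed in; nothing more can be done
```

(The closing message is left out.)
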